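Weight down a fingerboard on its neck blank

ROBOT

A 6-joint arm with a two-finger parallel gripper is mounted at the origin on the work surface. World frame = base frame: x ahead of the robot, y to its left, z up, the work surface at z = 0. Lengths are in m, angles in rad, forces in N, time in s.
With the tool pointing down it reaches from about 0.425 to 0.95 m from the base axis. Payload 14.7 kg.
Tool frame: the origin (TCP) lies between the finger pads; the fingertips stand 8 mm ahead of it and the grasp point (between the pads) lies 11 mm behind it; z points along the fingers, y is the line along which they close (so a half turn about z gives the same grasp; the last joint's range is limited). The gripper opens to 85 mm and grips with 20 to 120 N. Pads are 22 mm wide; open, the fingers measure 114 mm over their backs; the gripper's body (76 mm by 85 mm) begins 54 mm behind the grasp point. The pads swing forward as they close: fully open they stand 13 mm farther back than shut.
Start: joints at [1.227, 0.48, 1.596, -0, 1.065, -0.047], TCP at [0.19, 0.622, 0.239] pointing down, gripper open.
Joint ranges: [-2.75, 2.75], [-0.82, 2.05], [0.23, 2.67], [-1.56, 4.7], [0.09, 2.69], [-2.92, 2.92]. Speed limits (rad/s): [1.89, 1.89, 2.39, 3.01, 3.01, 3.01].

INTERFACE

Orientations are given as a unit quaternion [x, y, z, w].
In Python, from bench import * gives the robot as it stands.
- The arm moves only by the shell command python3 -m pendant 'ROWS' [FORCE]. ROWS is a JSON object with one list for each field, all of the same length, 1 to 10, a row being the entries at one place: sx, sy, sz (the shift in fractions of the full range, 1 being 0.8 m), ax, ay, az (a rotation vector in fractions of the full range, 1 being 4 rad), jaw (the finger opening in m); each row is the pose to reach, as a shift and turn from the pose commanded when the command began, along the tool's axes at that moment; what a row does not reach only later rows make up. A row lasts 1/12 s, in which the tool goes at most 0.0417 m and 0.125 rad, less where a joint would pass 70% of its speed; a pose out of reach is approached as far as the arm can. The fingers move at their own pace and stop on an object; FORCE is the grip in N (left out, the last holds). Time passes only in rows, so rows that do not move let the fingers close. It prints the time, the measured TCP pose, the force, the opening and the grip force at its end. No shift or turn number may pass 1 either way. Input that does not fit is refused with a message, and nothing moves.
- read_state(): the state, without advancing time (a new reading comes with each control period).
- grab_frame(name): name is "scene" or "top"; returns the picture (400x640x3 uint8, red, green, blue); there is no depth.
- camera_params(name): a dict with "fx", "fy", "cx", "cy" (pixels), "rvec" (rotation vector, rad) and "tvec" (3), from world to camera coordinates, as OpenCV has them. Camera axes: x right, y down, z forward; pixel columns grow to the right and rows downward; lengths in m; the calibration is good to about 2 mm. A picture is of the moment at which its call begins. camera_params takes no time and is no camera call.
- hand_in(): hands the job in; it is judged then, once.
The state is a dict: "time": time; "joints": joint angles; "qvel": joint speeds; "tau": joint torques, N m; "ee_pos": TCP position; "tcp_rot": TCP orientation; "force": force on the tool from outside, world axes, zero at the start; "torque": the same for the moment, N m; "finger_gap": finger opening in m; "gripper_force": force on a finger pad.
Only numpy, scipy, OpenCV 4.12 (cv2) and the standard library are available. Lean on these libraries where they do the work, as an engineer would, in place of code of your own. Each camera call takes 0.05 s, during which the arm holds its last target. There are 200 camera calls.

TASK

Lay the black fingerboard flat on the maple neck blank, chalk spots up and its narrow end towards the scroll, square with the neck and centred on its flat. Then stand the brass weight upright on the chalk spot at the narrow (scroll) end and the copper weight upright on the chalk spot at the wide end, and after both, lay the steel block lengthwise on the fingerboard's centre line, midway between the two weights. Let go of everything and leave the mallet, the pick and the calipers where they lie.

Things in the scene. Friction and masses are not known exactly. Their poses are not given: they have to be found in the camera images.
- neck: Varnished maple neck blank, fixed to the bench, 312 mm along its x. Origin at bench level, z up. Its flat, for the fingerboard: 230 x 48 mm, from x -155 to +75, 42 mm above the bench, so its centre is at (-40, 0, 42) mm. At the +x end a lower peg box (36 wide, 32 high), then a round scroll (to x +157, 44 high, 48 wide). At the -x end a heel with shoulders 66 wide, 36 high.
- fingerboard: Loose flat black ebony board, 220 mm along its x, 14 thick, tapering from 40 mm wide at -x to 28 at +x (34 at the middle), 0.12 kg. Origin at the centre of its underside, z up. White chalk spots, 22 mm across, on top of its centre line at x +75 (narrow end) and x -75 (wide end). Starts flat on the bench, spots up, narrow end pointing the way of the scroll to within 35 degrees.
- brass_weight: Loose solid yellow brass cylinder standing upright, 36 mm diameter, 46 mm high with a groove near the top, about 0.4 kg. Origin at the centre of its underside, z up.
- copper_weight: Loose solid reddish copper cylinder standing upright, 41 mm diameter, 46 mm high with a groove near the top, about 0.5 kg. Origin at the centre of its underside, z up.
- steel_block: Loose dark steel block, 56 mm long along its x, 28 mm wide, 36 mm high, about 0.4 kg. Origin at the centre of its underside, z up.
- mallet: Bystander, leave alone: loose horn mallet lying flat, 152 mm long along its x, head (34 x 58 mm, 34 mm high) at its +x end, cherry handle. Origin at bench level near the middle of its length.
- pick: Bystander, leave alone: loose hooked brass purfling pick with a cherry handle, 146 mm long along its x, hook at its +x end, 14 mm high. Origin at bench level where the brass meets the handle.
- calipers: Bystander, leave alone: loose copper calipers lying flat, 154 mm long along its x, 66 mm wide, 8 mm high. Origin at bench level in the middle.
Mind the look-alikes: they are no part of the job. Leave any blue look-alike of the copper_weight alone. Of the things like the fingerboard, leave any that is green; of the rest the smaller one is meant.

How it is judged:
By the outcome, as a careful person would: the job done as asked, in the order asked, and still so for the second after the job is handed in, with the robot touching nothing.
It also fails if it takes over 104 s, if anything falls off the work surface, if the arm or the gripper's body presses on something with over 40 N, if the wrist force passes 120 N, or if a joint passes its speed limit or range.

## Working session

There is one attempt and no reset: what is moved stays moved. The work goes in short steps, Python scripts to look and compute and a shell command to move; the robot and the scene stay as the last step left them, time stands still between calls to the robot, and variables do not carry over. Pictures are saved under pics/ and viewed, at most 14 in all, crops included, and the job is handed in when it is done.

```bash
ls; mkdir -p pics
python3 - <<'E'
from bench import *
import cv2
for n in("scene","top"):
    cv2.imwrite(f"pics/{n}0.png",grab_frame(n)[:,:,::-1]); print(n,camera_params(n))
s=read_state();print(s)
E
```

```text
pics
scene {'fx': 453.6752861561175, 'fy': 453.6752861561175, 'cx': 321.39596262132613, 'cy': 196.05781368440987, 'rvec': array([ 1.42619052,  2.21998057, -0.79966762]), 'tvec': array([ 0.16315744, -0.32436036,  1.41974113])}
top {'fx': 375.47569462768064, 'fy': 375.47569462768064, 'cx': 319.6585869265065, 'cy': 199.0152326028383, 'rvec': array([ 2.14644134, -2.11070113,  0.13840311]), 'tvec': array([0.04088108, 0.51202263, 1.09120987])}
{'time': 0.1, 'joints': array([ 1.22735396e+00,  4.80740103e-01,  1.59680302e+00, -9.50379556e-06,
        1.06509822e+00, -4.65883093e-02]), 'qvel': array([ 0.00060334,  0.00031555, -0.00086792, -0.00040198, -0.00109579,
       -0.0007895 ]), 'tau': array([ 5.05391763e-04, -9.52248573e+01, -4.31035423e+01, -1.89136581e-04,
        5.35277417e-03,  3.49913080e-05]), 'ee_pos': array([0.18999009, 0.62124431, 0.23875832]), 'tcp_rot': array([ 1.47880340e-01,  9.89005121e-01, -5.15208630e-04, -9.75307420e-05]), 'force': array([-0.63852711,  0.73760153, -0.47044228]), 'torque': array([-0.04049982,  0.01047117,  0.02352932]), 'gripper_force': 0.0, 'finger_gap': 0.08501867136169443}
```

View pics/scene0.png

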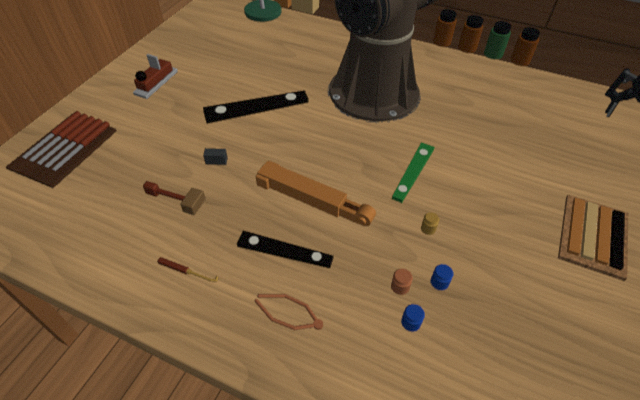

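View pics/top0.png

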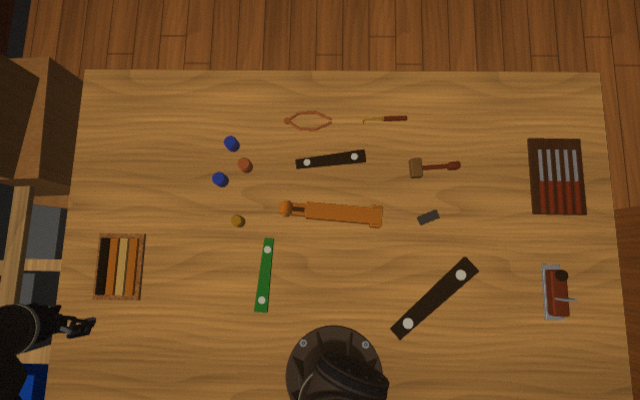

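The scene shows the neck at (315,190) and the arm out of the way. The boards in the top view are black (330,159), larger black (434,298) and green (264,275). The job's fingerboard is the smaller black one at (330,159). Other top-view positions: copper (244,165), with blue look-alikes at (231,143) and (220,179); brass (237,221); steel (428,217). I'll confirm these in an enlarged crop.

Run:
```python
import cv2
a=cv2.imread("pics/top0.png")
cv2.imwrite("pics/c1.png",cv2.convertScaleAbs(cv2.resize(a[130:240,215:390],None,fx=4.5,fy=4.5,interpolation=cv2.INTER_CUBIC),alpha=1.5))
b=cv2.imread("pics/scene0.png")
cv2.imwrite("pics/c2.png",cv2.convertScaleAbs(cv2.resize(b[140:300,195:455],None,fx=3,fy=3,interpolation=cv2.INTER_CUBIC),alpha=1.4))
```

```text
(no output)
```

View pics/c1.png

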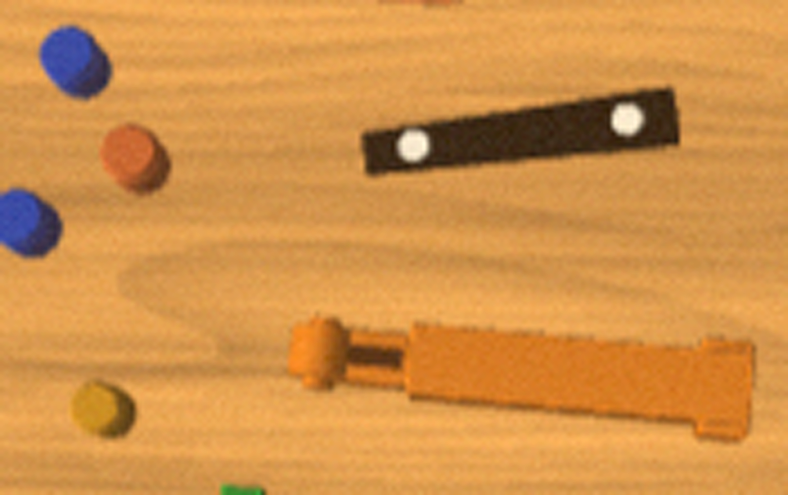

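View pics/c2.png

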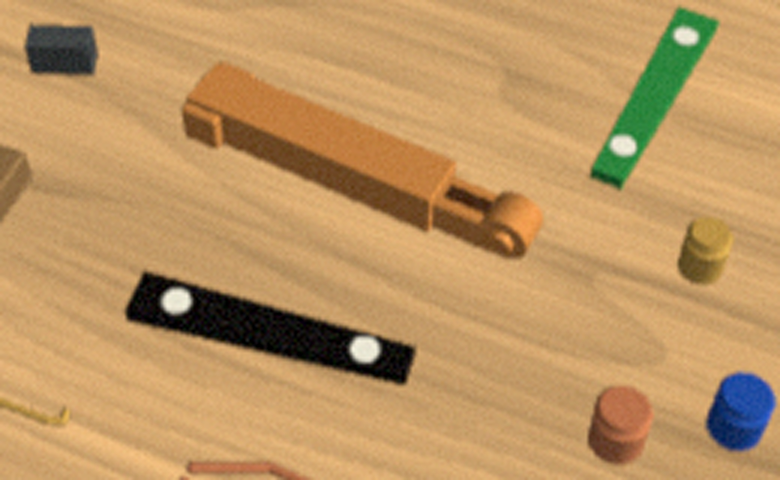

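The crops confirm it: the smaller black board has its narrow spot at crop (414,145) and wide spot at (627,119). Its narrow end points at the scroll (320,352), and the single reddish cylinder is at (128,157). Next I'll get steel close up and fit the rest.

```bash
cat > h.py <<'E'
import numpy as np, cv2
from scipy.optimize import least_squares
from scipy.spatial.transform import Rotation as R
from bench import *
def K(c): return np.array([[c["fx"],0,c["cx"]],[0,c["fy"],c["cy"]],[0,0,1]])
def proj(n,P):
    c=camera_params(n); return cv2.projectPoints(np.array(P,float).reshape(-1,1,3),c["rvec"],c["tvec"],K(c),None)[0].reshape(-1,2)
def crop(u,v,s,x0,y0): return ((u+.5)/s-.5+x0,(v+.5)/s-.5+y0)
def fit(obs,x0=(.5,0,np.pi/2),z=0):
    """obs: (cam,(u,v) px,(mx,my,mz) in mm). returns x,y,yaw"""
    def f(p):
        r=[]
        for n in("top","scene"):
            o=[q for q in obs if q[0]==n]
            if not o: continue
            m=np.array([q[2] for q in o])/1e3
            W=m@R.from_euler("z",p[2]).as_matrix().T+[p[0],p[1],z]
            r.append(proj(n,W)-[q[1] for q in o])
        return np.concatenate(r).ravel()
    s=least_squares(f,x0,loss="soft_l1"); return s.x,f(s.x).reshape(-1,2)
def delta(target,yaw):
    """shift along tool axes and turn about tool z to put TCP at target with tool y along world direction yaw (mod pi)"""
    s=read_state(); Rm=R.from_quat(s["tcp_rot"]).as_matrix()
    y=Rm[:,1]; a=np.arctan2(y[1],y[0]); d=(yaw-a+np.pi/2)%np.pi-np.pi/2
    print("pos",s["ee_pos"].round(4),"yawY",round(a,3),"shift tool",(Rm.T@(np.array(target)-s["ee_pos"])).round(4),"rz",round(-d,3),"j6",round(s["joints"][5],2))
E
cat > m1.py <<'E'
from h import *
t=lambda u,v:crop(u,v,4.5,215,130); s=lambda u,v:crop(u,v,3,195,140)
N={"neck":[("top",t(414,325),(75,-24,42)),("top",t(408,397),(75,24,42)),("top",t(748,440),(-155,33,36)),("top",t(754,340),(-155,-33,36)),
 ("scene",s(455,163),(75,24,42)),("scene",s(432,192),(75,-24,42)),("scene",s(222,65),(-155,24,42))],
"fb":[("top",t(414,145),(75,0,14)),("top",t(627,119),(-75,0,14)),("scene",s(365,349),(75,0,14)),("scene",s(176,300),(-75,0,14))],
"copper":[("top",t(128,157),(0,0,46)),("scene",s(622,407),(0,0,46))],
"brass":[("top",t(98,405),(0,0,46)),("scene",s(709,236),(0,0,46))]}
for k,o in N.items():
    p,r=fit(o); print(k,p.round(4),"r",np.hypot(*p[:2]).round(3),"res",r.round(1).tolist())
E
python3 m1.py
python3 - <<'E'
import cv2,numpy as np
a=cv2.imread("pics/top0.png")[200:235,405:455];b=cv2.imread("pics/scene0.png")[135:180,190:240]
f=lambda i:cv2.convertScaleAbs(cv2.resize(i,(400,i.shape[0]*8),interpolation=cv2.INTER_CUBIC),alpha=2)
A,B=f(a),f(b);A=cv2.copyMakeBorder(A,0,80,0,0,0)
cv2.imwrite("pics/c3.png",np.hstack([A,B]))
E
```

```text
neck [0.4726 0.0173 1.5042] r 0.473 res [[-0.7, 0.1], [-0.8, -0.1], [0.3, -0.1], [0.3, 0.3], [0.9, -0.6], [-0.3, 3.3], [-2.0, -0.8]]
fb [0.6415 0.0187 1.7085] r 0.642 res [[0.1, 0.5], [0.3, 0.5], [-0.1, 0.4], [0.1, 0.5]]
copper [0.6159 0.2842 1.5708] r 0.678 res [[0.5, -0.7], [0.5, -0.3]]
brass [0.445  0.298  1.5708] r 0.536 res [[-0.3, -0.2], [-0.1, -0.2]]
```

View pics/c3.png

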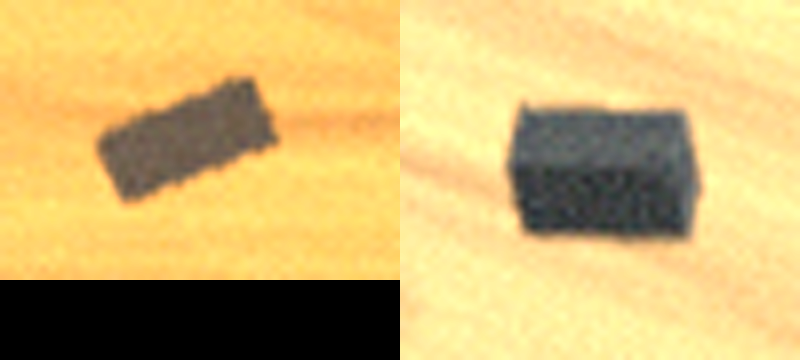

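```bash
cat > m2.py <<'E'
exec(open("m1.py").read().split("for k,o")[0])
a=lambda u,v:crop(u,v,8,405,200); b=lambda u,v:crop(u-400,v,8,190,135)
N["steel"]=[("top",a(100,148),(28,-14,36)),("top",a(250,78),(-28,-14,36)),("top",a(276,142),(-28,14,36)),("top",a(128,202),(28,14,36)),
("scene",b(522,107),(-28,14,36)),("scene",b(685,110),(28,14,36)),("scene",b(690,170),(28,-14,36)),("scene",b(512,165),(-28,-14,36)),("scene",b(525,235),(-28,-14,0)),("scene",b(690,238),(28,-14,0))]
p,r=fit(N["steel"],(.45,-.3,2));print(p,r.round(1).tolist())
p,r=fit([o for o in N["neck"] if o[0]=="top"]);print("neck top only",p,r.round(1).tolist())
P,r=fit(N["neck"])
imgs=[]
for n,(x0,y0,w,h) in {"top":(270,190,130,50),"scene":(245,155,140,75)}.items():
    im=cv2.imread(f"pics/{n}0.png"); im=cv2.convertScaleAbs(cv2.resize(im[y0:y0+h,x0:x0+w],(780,int(h*780/w)),interpolation=cv2.INTER_CUBIC),alpha=1.6); s=780/w
    for q,c in((P,(0,0,255)),(p,(255,0,0))):
        for m in([(75,-24,42),(75,24,42),(-155,24,42),(-155,-24,42)],[(-155,-33,36),(-155,33,36)]):
            W=np.array(m)/1e3@R.from_euler("z",q[2]).as_matrix().T+[q[0],q[1],0]
            u=((proj(n,W)-[x0,y0]+.5)*s-.5).round().astype(int); cv2.polylines(im,[u],True,c,1)
    cv2.putText(im,n,(5,20),0,.6,(0,0,0));imgs.append(im)
im=np.vstack(imgs); print(im.shape); cv2.imwrite("pics/c4.png",cv2.resize(im,None,fx=.83,fy=.83))
E
python3 m2.py
```

```text
[ 0.46203531 -0.27737775  1.99053863] [[1.3, -1.5], [-0.4, -0.1], [0.5, 0.5], [1.9, 0.3], [0.3, -0.1], [1.2, -0.2], [-0.9, -0.2], [-0.2, 0.2], [0.7, 1.0], [1.1, 0.9]]
neck top only [0.47278007 0.01666737 1.50464884] [[-0.5, 0.0], [-0.6, -0.1], [0.5, -0.1], [0.5, 0.2]]
(717, 780, 3)
```

View pics/c4.png

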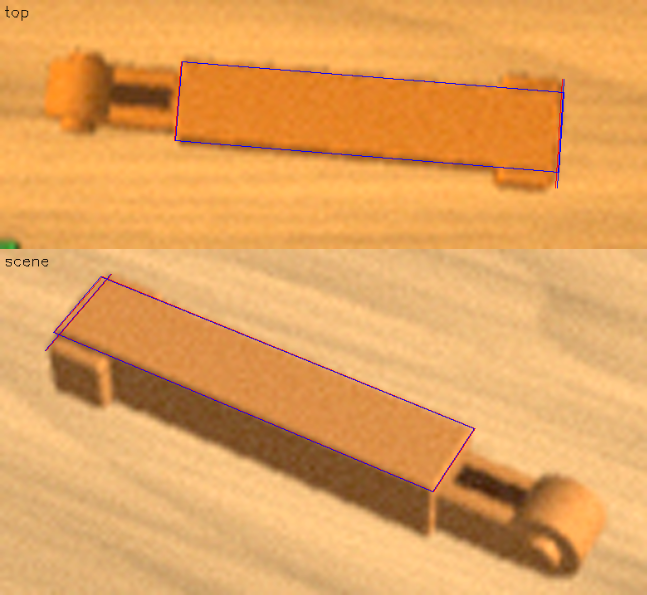

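The overlay matches the neck within about a pixel in both views: flat from (180,62) to (560,170) in the top half. Now I'll head for the fingerboard.

```bash
python3 -c "
from h import *
delta((.6415,.0187,.08),1.7085-np.pi/2)"
```

```text
pos [0.19   0.6212 0.2388] yawY 1.274 shift tool [-0.608  -0.444   0.1592] rz 1.136 j6 -0.05
```

Careful with the scale: shifts go in shares of 0.8 m and turns go in shares of 4 rad. That gives: -0.608 m / 0.8 = -0.76, -0.444 m / 0.8 = -0.555, 1.136 rad / 4 = 0.284.

```bash
T='x'; python3 -m pendant '{"sx":[-0.76,-0.76,-0.76,-0.76,-0.76,-0.76,-0.76,-0.76,-0.76,-0.76],"sy":[-0.555,-0.555,-0.555,-0.555,-0.555,-0.555,-0.555,-0.555,-0.555,-0.555],"sz":[0.075,0.075,0.075,0.075,0.075,0.075,0.075,0.075,0.075,0.075],"ax":[0,0,0,0,0,0,0,0,0,0],"ay":[0,0,0,0,0,0,0,0,0,0],"az":[0.284,0.284,0.284,0.284,0.284,0.284,0.284,0.284,0.284,0.284],"jaw":[0.06,0.06,0.06,0.06,0.06,0.06,0.06,0.06,0.06,0.06]}'
python3 -c "
from h import *
delta((.6415,.0187,.08),1.7085-np.pi/2)"
```

```text
time: 0.93
ee_pos: [0.4399, 0.2874, 0.206]
tcp_rot: [0.66, 0.751, -0.0, -0.0]
force: [1.4, 1.4, 0.5]
finger_gap: 0.0602
gripper_force: 0.0
pos [0.4399 0.2874 0.206 ] yawY 0.129 shift tool [-0.2925  0.1652  0.126 ] rz -0.008 j6 0.39
```

Converted, -0.292 m / 0.8 = -0.365, 0.165 m / 0.8 = 0.2063.

```bash
python3 -m pendant '{"sx":[-0.365,-0.365,-0.365,-0.365,-0.365,-0.365,-0.365,-0.365,-0.365,-0.365],"sy":[0.2063,0.2063,0.2063,0.2063,0.2063,0.2063,0.2063,0.2063,0.2063,0.2063],"sz":[0.075,0.075,0.075,0.075,0.075,0.075,0.075,0.075,0.125,0.125],"ax":[0,0,0,0,0,0,0,0,0,0],"ay":[0,0,0,0,0,0,0,0,0,0],"az":[0,0,0,0,0,0,0,0,0,0],"jaw":[0.06,0.06,0.06,0.06,0.06,0.06,0.06,0.06,0.06,0.06]}'
python3 -m pendant '{"sx":[0,0],"sy":[0,0],"sz":[0,0],"ax":[0,0],"ay":[0,0],"az":[0,0],"jaw":[0.06,0.06]}'
python3 -c "
from h import *
delta((.6415,.0187,.01),1.7085-np.pi/2)"
```

```text
time: 1.77
ee_pos: [0.6413, 0.0199, 0.1003]
tcp_rot: [0.658, 0.753, -0.002, -0.002]
force: [-4.8, 0.2, -1.0]
finger_gap: 0.0602
gripper_force: 0.0
time: 1.93
ee_pos: [0.6425, 0.0232, 0.1068]
tcp_rot: [0.657, 0.754, -0.0, -0.0]
force: [0.4, -0.0, 0.2]
finger_gap: 0.0601
gripper_force: 0.0
pos [0.6425 0.0232 0.1068] yawY 0.138 shift tool [-0.0044 -0.0015  0.0968] rz 0.001 j6 -0.15
```

Converted, 0.096 m / 0.8 = 0.12, 0.085 m / 0.8 = 0.1063.

```bash
python3 -m pendant '{"sx":[-0.005,-0.005,-0.005,-0.005,-0.005,-0.005,-0.005,-0.005,-0.005,-0.005],"sy":[-0.0019,-0.0019,-0.0019,-0.0019,-0.0019,-0.0019,-0.0019,-0.0019,-0.0019,-0.0019],"sz":[0.0438,0.0813,0.1063,0.12,0.12,0.12,0.12,0.12,0.12,0.12],"ax":[0,0,0,0,0,0,0,0,0,0],"ay":[0,0,0,0,0,0,0,0,0,0],"az":[0,0,0,0,0,0,0,0,0,0],"jaw":[0.06,0.06,0.06,0.06,0.06,0.02,0.02,0.02,0.02,0.02]}' 50
python3 -c "
from h import *
delta((.47,-.0229,.13),1.5044-np.pi/2)"
```

```text
time: 2.77
ee_pos: [0.6431, 0.0189, 0.0126]
tcp_rot: [0.657, 0.754, 0.001, 0.001]
force: [-1.6, 3.4, 8.5]
finger_gap: 0.0326
gripper_force: 49.7
pos [0.6431 0.0189 0.0126] yawY 0.138 shift tool [-0.0176 -0.1769 -0.118 ] rz 0.205 j6 -0.16
```

Converted, -0.1769 m / 0.8 = -0.2211, -0.16 m / 0.8 = -0.2, 0.205 rad / 4 = 0.0513.

```bash
python3 -m pendant '{"sx":[0,0,-0.0063,-0.015,-0.022,-0.022,-0.022,-0.022,-0.022,-0.022],"sy":[0,0,-0.0625,-0.1125,-0.1625,-0.2,-0.2211,-0.2211,-0.2211,-0.2211],"sz":[-0.05,-0.1,-0.1375,-0.1475,-0.1475,-0.1475,-0.125,-0.1125,-0.1125,-0.1125],"ax":[0,0,0,0,0,0,0,0,0,0],"ay":[0,0,0,0,0,0,0,0,0,0],"az":[0,0,0.0125,0.025,0.04,0.0513,0.0513,0.0513,0.0513,0.0513],"jaw":[0.02,0.02,0.02,0.02,0.02,0.02,0.02,0.02,0.02,0.02]}'
python3 - <<'E'
from h import *
delta((.47,-.0229,.06),1.5044-np.pi/2)
for n,(x0,y0,w,h) in {"top":(270,180,130,65),"scene":(235,125,140,90)}.items():
    im=grab_frame(n)[:,:,::-1]; cv2.imwrite(f"pics/{n}1.png",im)
im=[cv2.convertScaleAbs(cv2.resize(cv2.imread(f"pics/{n}1.png")[y0:y0+h,x0:x0+w],(600,h*600//w),interpolation=cv2.INTER_CUBIC),alpha=1.6) for n,(x0,y0,w,h) in {"top":(270,180,140,63),"scene":(235,130,140,77)}.items()]
cv2.imwrite("pics/c5.png",np.vstack(im))
E
```

```text
time: 3.6
ee_pos: [0.47, -0.0233, 0.1013]
tcp_rot: [0.73, 0.683, 0.001, 0.001]
force: [0.8, -0.4, -0.8]
finger_gap: 0.0323
gripper_force: 50.9
pos [ 0.47   -0.0233  0.1013] yawY -0.067 shift tool [ 0.0004 -0.0001  0.0413] rz -0.001 j6 -0.05
```

View pics/c5.png

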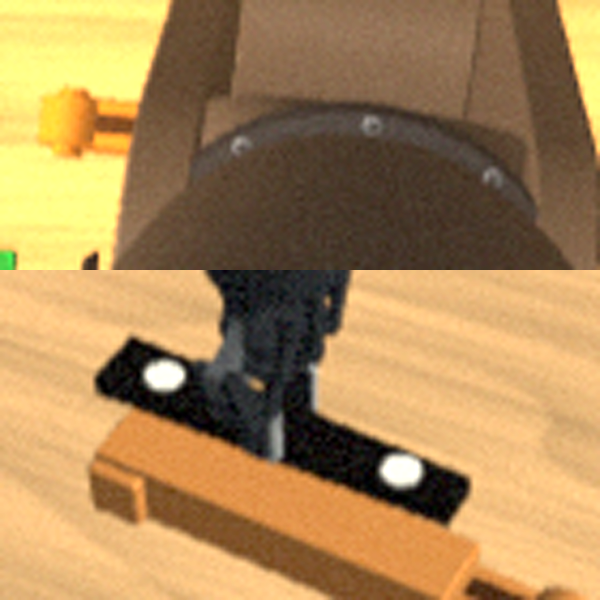

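The scene view shows the board held level with its spots at crop (165,376) and (402,470). I'll measure its pose in the hand from those.

Run:
```python
from h import *
s=600/140; b=lambda u,v:crop(u,v-270,s,235,130)
for zz in(.0887,):
    p,r=fit([("scene",b(165,376),(-75,0,14)),("scene",b(402,470),(75,0,14))],(.47,-.02,1.5),zz);print(p,r.round(2).tolist())
# spot bias check: same camera only, initial
t=lambda u,v:crop(u,v,3,195,140)
print(fit([("scene",t(365,349),(75,0,14)),("scene",t(176,300),(-75,0,14))]))
```

```text
[ 0.46860043 -0.02382059  1.5078586 ] [[-0.02, -0.02], [0.02, 0.01]]
(array([0.64047835, 0.01820084, 1.70772279]), array([[-0.15064761, -0.05324789],
       [ 0.1542255 ,  0.07264454]]))
```

The in-hand pose is within about 1 mm and 0.2° of the goal, so I'm lowering and releasing.

Converted, 0.0465 m / 0.8 = 0.0581, 0.046 m / 0.8 = 0.0575.

```bash
python3 -m pendant '{"sx":[0.0005,0.0005,0.0005,0.0005,0.0005,0.0005,0.0005],"sy":[0,0,0,0,0,0,0],"sz":[0.0313,0.0475,0.055,0.0575,0.0575,0.0581,0.0581],"ax":[0,0,0,0,0,0,0],"ay":[0,0,0,0,0,0,0],"az":[0,0,0,0,0,0,0],"jaw":[0.02,0.02,0.02,0.02,0.02,0.02,0.02]}'
python3 -m pendant '{"sx":[0,0,0,0,0,0,0,0],"sy":[0,0,0,0,0,0,0,0],"sz":[0,0,0,-0.025,-0.0625,-0.1125,-0.15,-0.15],"ax":[0,0,0,0,0,0,0,0],"ay":[0,0,0,0,0,0,0,0],"az":[0,0,0,0,0,0,0,0],"jaw":[0.045,0.06,0.06,0.06,0.06,0.06,0.06,0.06]}'
python3 -c "
from h import *
delta((.445,.298,.12),1.5044-np.pi/2)"
```

```text
time: 4.28
ee_pos: [0.47, -0.0228, 0.0546]
tcp_rot: [0.73, 0.683, 0.0, 0.0]
force: [-1.9, 0.3, 5.2]
finger_gap: 0.0321
gripper_force: 51.7
time: 4.95
ee_pos: [0.472, -0.0231, 0.179]
tcp_rot: [0.73, 0.683, 0.003, 0.003]
force: [1.6, 0.3, 1.5]
finger_gap: 0.06
gripper_force: 0.0
pos [ 0.472  -0.0231  0.179 ] yawY -0.067 shift tool [ 0.3186 -0.0488  0.0585] rz -0.0 j6 -0.05
```

Converted, 0.3187 m / 0.8 = 0.3984, 0.055 m / 0.8 = 0.0688.

```bash
python3 -m pendant '{"sx":[0.3984,0.3984,0.3984,0.3984,0.3984,0.3984,0.3984,0.3984,0.3984,0.3984],"sy":[-0.0583,-0.0583,-0.0583,-0.0583,-0.0583,-0.0583,-0.0583,-0.0583,-0.0583,-0.0583],"sz":[0,0,0,0,0,0,0.025,0.0625,0.0688,0.0688],"ax":[0,0,0,0,0,0,0,0,0,0],"ay":[0,0,0,0,0,0,0,0,0,0],"az":[0,0,0,0,0,0,0,0,0,0],"jaw":[0.06,0.06,0.06,0.06,0.06,0.06,0.06,0.06,0.06,0.06]}'
python3 - <<'E'
from h import *
delta((.445,.298,.025),1.5044-np.pi/2)
for n in("top","scene"): cv2.imwrite(f"pics/{n}2.png",grab_frame(n)[:,:,::-1])
im=[cv2.convertScaleAbs(cv2.resize(cv2.imread(f"pics/{n}2.png")[y0:y0+h,x0:x0+w],(600,h*600//w),interpolation=cv2.INTER_CUBIC),alpha=1.6) for n,(x0,y0,w,h) in {"top":(270,180,140,63),"scene":(235,140,140,77)}.items()]
cv2.imwrite("pics/c6.png",np.vstack(im))
E
```

```text
time: 5.78
ee_pos: [0.442, 0.299, 0.116]
tcp_rot: [0.729, 0.684, -0.002, -0.0]
force: [-1.2, -0.7, -0.5]
finger_gap: 0.0603
gripper_force: 0.0
pos [0.442 0.299 0.116] yawY -0.064 shift tool [-0.0006  0.0034  0.091 ] rz 0.002 j6 0.6
```

View pics/c6.png

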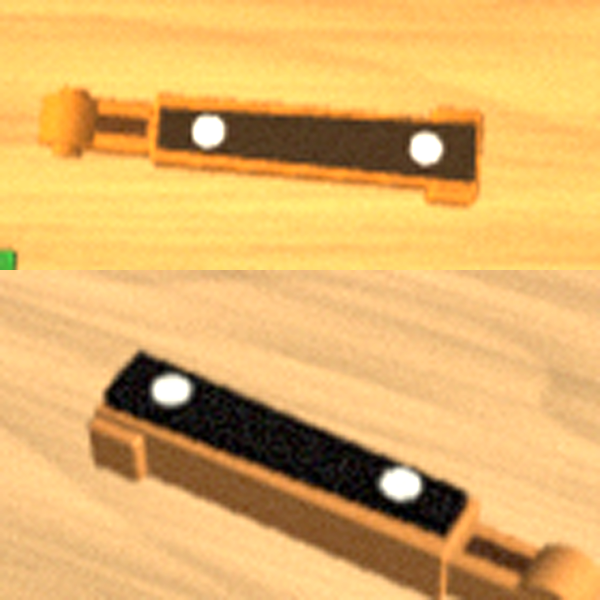

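The board lies flat and centred: spots at top-crop (208,131) and (426,148), scene-crop (171,390) and (401,484), with even margins all round.

Run:
```python
from h import *
s=600/140; t=lambda u,v:crop(u,v,s,270,180); b=lambda u,v:crop(u,v-270,s,235,140)
p,r=fit([("top",t(208,131),(75,0,14)),("top",t(426,148),(-75,0,14)),("scene",b(171,390),(-75,0,14)),("scene",b(401,484),(75,0,14))],(.47,-.02,1.5),.042);print(p.round(4),r.round(2).tolist())
M=R.from_euler("z",p[2]).as_matrix()
for x in(75,-75,0): print(x,(M[:,0]*x/1e3+[p[0],p[1],0]).round(4))
```

```text
[ 0.4696 -0.0227  1.5079] [[0.25, 0.35], [0.16, 0.35], [0.06, 0.53], [0.02, 0.41]]
75 [0.4743 0.0521 0.    ]
-75 [ 0.4649 -0.0976  0.    ]
0 [ 0.4696 -0.0227  0.    ]
```

```bash
python3 -m pendant '{"sx":[0,0],"sy":[0,0],"sz":[0,0],"ax":[0,0],"ay":[0,0],"az":[0,0],"jaw":[0.06,0.06]}'
python3 -c "
from h import *
delta((.445,.298,.025),1.5044-np.pi/2)"
```

```text
time: 6.05
ee_pos: [0.4448, 0.2974, 0.1198]
tcp_rot: [0.731, 0.682, 0.001, 0.0]
force: [-0.3, 0.2, 0.6]
finger_gap: 0.0601
gripper_force: 0.0
pos [0.4448 0.2974 0.1198] yawY -0.069 shift tool [0.0005 0.0001 0.0948] rz -0.002 j6 0.6
```

Converted, 0.102 m / 0.8 = 0.1275, 0.09 m / 0.8 = 0.1125.

```bash
python3 -m pendant '{"sx":[0,0,0,0,0,0,0,0,0,0],"sy":[0,0,0,0,0,0,0,0,0,0],"sz":[0.0438,0.0813,0.1125,0.1275,0.1275,0.1275,0.1275,0.1275,0.1275,0.1275],"ax":[0,0,0,0,0,0,0,0,0,0],"ay":[0,0,0,0,0,0,0,0,0,0],"az":[0,0,0,0,0,0,0,0,0,0],"jaw":[0.06,0.06,0.06,0.06,0.06,0.025,0.025,0.025,0.025,0.025]}' 60
python3 -c "
from h import *
delta((.4743,.0521,.14),1.5079-np.pi/2)"
```

```text
time: 6.88
ee_pos: [0.4447, 0.2985, 0.0185]
tcp_rot: [0.73, 0.683, 0.001, 0.0]
force: [-0.7, -4.0, 8.1]
finger_gap: 0.0339
gripper_force: 59.8
pos [0.4447 0.2985 0.0185] yawY -0.067 shift tool [-0.2437  0.0463 -0.1217] rz -0.004 j6 0.6
```

Converted, -0.2437 m / 0.8 = -0.3046, -0.12 m / 0.8 = -0.15, -0.004 rad / 4 = -0.001.

```bash
python3 -m pendant '{"sx":[0,0,-0.025,-0.075,-0.125,-0.175,-0.225,-0.2688,-0.3046,-0.3046],"sy":[0,0,0.005,0.015,0.025,0.0338,0.0438,0.0513,0.0579,0.0579],"sz":[-0.05,-0.1,-0.1375,-0.15,-0.15,-0.15,-0.15,-0.15,-0.1375,-0.125],"ax":[0,0,0,0,0,0,0,0,0,0],"ay":[0,0,0,0,0,0,0,0,0,0],"az":[0,0,0,0,0,0,0,-0.001,-0.001,-0.001],"jaw":[0.025,0.025,0.025,0.025,0.025,0.025,0.025,0.025,0.025,0.025]}'
python3 -m pendant '{"sx":[0,0],"sy":[0,0],"sz":[0,0],"ax":[0,0],"ay":[0,0],"az":[0,0],"jaw":[0.025,0.025]}'
python3 - <<'E'
from h import *
delta((.4743,.0521,.0745),1.5079-np.pi/2)
for n in("scene",): cv2.imwrite(f"pics/{n}3.png",grab_frame(n)[:,:,::-1])
cv2.imwrite("pics/c7.png",cv2.convertScaleAbs(cv2.resize(cv2.imread("pics/scene3.png")[110:220,260:400],None,fx=5,fy=5,interpolation=cv2.INTER_CUBIC),alpha=1.8))
E
```

```text
time: 7.72
ee_pos: [0.4753, 0.0479, 0.1182]
tcp_rot: [0.73, 0.683, 0.001, 0.001]
force: [0.5, -0.5, -3.8]
finger_gap: 0.0341
gripper_force: 62.2
time: 7.88
ee_pos: [0.4737, 0.0521, 0.1173]
tcp_rot: [0.729, 0.684, 0.0, -0.0]
force: [0.5, 0.5, -4.0]
finger_gap: 0.0342
gripper_force: 62.1
pos [0.4737 0.0521 0.1173] yawY -0.064 shift tool [0.0001 0.0006 0.0428] rz -0.001 j6 0.11
```

View pics/c7.png

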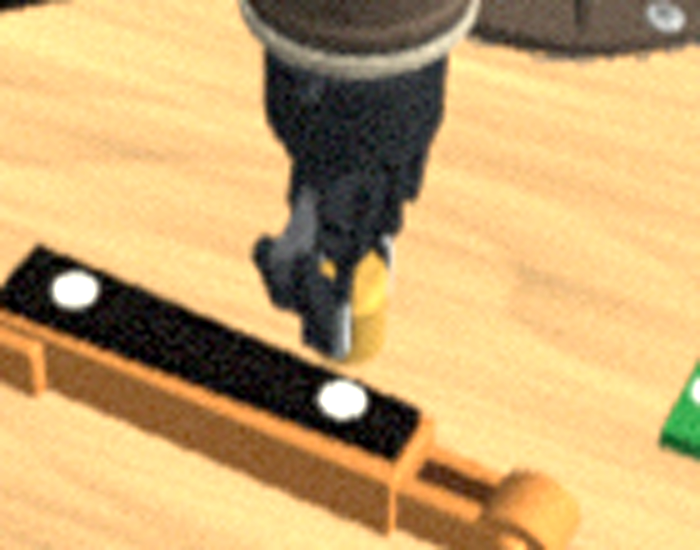

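The brass is held upright above the narrow spot at (343,400). Lowering it now.

Converted, 0.0428 m / 0.8 = 0.0535, 0.0425 m / 0.8 = 0.0531.

```bash
python3 -m pendant '{"sx":[0,0,0,0,0,0,0,0],"sy":[0.0008,0.0008,0.0008,0.0008,0.0008,0.0008,0.0008,0.0008],"sz":[0.025,0.0413,0.0488,0.0525,0.0531,0.0535,0.0535,0.0535],"ax":[0,0,0,0,0,0,0,0],"ay":[0,0,0,0,0,0,0,0],"az":[0,0,0,0,0,0,0,0],"jaw":[0.025,0.025,0.025,0.025,0.025,0.025,0.025,0.025]}'
python3 -m pendant '{"sx":[0,0,0,0,0,0,0],"sy":[0,0,0,0,0,0,0],"sz":[0,0,0,-0.025,-0.075,-0.125,-0.125],"ax":[0,0,0,0,0,0,0],"ay":[0,0,0,0,0,0,0],"az":[0,0,0,0,0,0,0],"jaw":[0.04,0.05,0.056,0.056,0.056,0.065,0.065]}'
python3 -c "
from h import *
delta((.6159,.2842,.12),1.5079-np.pi/2)"
```

```text
time: 8.6
ee_pos: [0.4747, 0.0524, 0.0745]
tcp_rot: [0.729, 0.685, 0.0, 0.0]
force: [-2.2, 4.5, 5.8]
finger_gap: 0.0343
gripper_force: 63.2
time: 9.18
ee_pos: [0.4777, 0.0521, 0.1799]
tcp_rot: [0.729, 0.684, 0.003, 0.003]
force: [2.6, 0.5, 0.9]
finger_gap: 0.0651
gripper_force: 0.0
pos [0.4777 0.0521 0.1799] yawY -0.063 shift tool [0.2403 0.1228 0.0611] rz -0.0 j6 0.11
```

Converted, 0.2402 m / 0.8 = 0.3003, 0.1263 m / 0.8 = 0.1579.

```bash
python3 -m pendant '{"sx":[0.3003,0.3003,0.3003,0.3003,0.3003,0.3003,0.3003,0.3003,0.3003,0.3003],"sy":[0.1579,0.1579,0.1579,0.1579,0.1579,0.1579,0.1579,0.1579,0.1579,0.1579],"sz":[0,0,0,0,0,0,0.025,0.0625,0.0625,0.0625],"ax":[0,0,0,0,0,0,0,0,0,0],"ay":[0,0,0,0,0,0,0,0,0,0],"az":[0,0,0,0,0,0,0,0,0,0],"jaw":[0.065,0.065,0.065,0.065,0.065,0.065,0.065,0.065,0.065,0.065]}'
python3 - <<'E'
from h import *
delta((.6159,.2842,.018),1.5079-np.pi/2)
for n in("top","scene"): cv2.imwrite(f"pics/{n}4.png",grab_frame(n)[:,:,::-1])
im=[cv2.convertScaleAbs(cv2.resize(cv2.imread(f"pics/{n}4.png")[y0:y0+h,x0:x0+w],(600,h*600//w),interpolation=cv2.INTER_CUBIC),alpha=1.6) for n,(x0,y0,w,h) in {"top":(270,180,140,63),"scene":(235,140,140,77)}.items()]
cv2.imwrite("pics/c8.png",np.vstack(im))
E
```

```text
time: 10.02
ee_pos: [0.6142, 0.2832, 0.1225]
tcp_rot: [0.729, 0.685, -0.002, -0.001]
force: [0.2, -0.6, 1.1]
finger_gap: 0.065
gripper_force: 0.0
pos [0.6142 0.2832 0.1225] yawY -0.063 shift tool [0.0013 0.002  0.1045] rz 0.0 j6 0.45
```

View pics/c8.png

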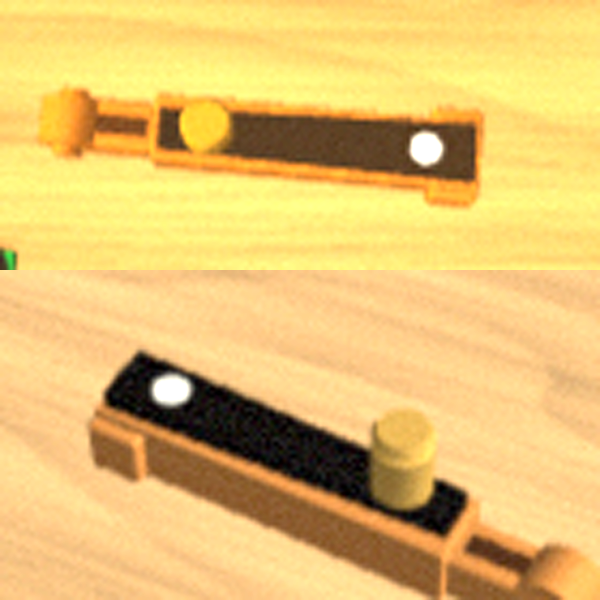

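Brass stands upright over the narrow spot, with its top centre at top-crop (203,125) and scene-crop (403,430). The other spot has not moved.

```bash
python3 -m pendant '{"sx":[0,0],"sy":[0,0],"sz":[0,0],"ax":[0,0],"ay":[0,0],"az":[0,0],"jaw":[0.065,0.065]}'
python3 - <<'E'
from h import *
s=600/140; t=lambda u,v:crop(u,v,s,270,180); b=lambda u,v:crop(u,v-270,s,235,140)
print(fit([("top",t(203,125),(0,0,46)),("scene",b(403,430),(0,0,46))],(.47,.05,1.5),.056))
delta((.6159,.2842,.018),1.5079-np.pi/2)
E
```

```text
time: 10.28
ee_pos: [0.6163, 0.2835, 0.1257]
tcp_rot: [0.729, 0.684, 0.001, 0.0]
force: [0.1, 0.3, 1.0]
finger_gap: 0.0648
gripper_force: 0.0
(array([0.47401448, 0.05315008, 1.5       ]), array([[ 0.60701351, -0.18124026],
       [ 0.49721909,  0.0395087 ]]))
pos [0.6163 0.2835 0.1257] yawY -0.064 shift tool [ 0.0006 -0.0007  0.1077] rz -0.001 j6 0.45
```

Brass is within about 1 mm of its target. Now the copper.

Converted, 0.107 m / 0.8 = 0.1338, 0.095 m / 0.8 = 0.1188.

```bash
python3 -m pendant '{"sx":[0.0008,0.0008,0.0008,0.0008,0.0008,0.0008,0.0008,0.0008,0.0008,0.0008],"sy":[0,0,0,0,0,0,0,0,0,0],"sz":[0.0438,0.0875,0.1188,0.1338,0.1338,0.1338,0.1338,0.1338,0.1338,0.1338],"ax":[0,0,0,0,0,0,0,0,0,0],"ay":[0,0,0,0,0,0,0,0,0,0],"az":[0,0,0,0,0,0,0,0,0,0],"jaw":[0.065,0.065,0.065,0.065,0.065,0.03,0.03,0.03,0.03,0.03]}' 60
python3 -c "
from h import *
delta((.4649,-.0976,.19),1.5079-np.pi/2)"
```

```text
time: 11.12
ee_pos: [0.6172, 0.2848, 0.0194]
tcp_rot: [0.729, 0.685, 0.002, 0.001]
force: [-1.0, -1.4, 7.8]
finger_gap: 0.039
gripper_force: 61.0
pos [0.6172 0.2848 0.0194] yawY -0.063 shift tool [-0.391  -0.1274 -0.1716] rz -0.0 j6 0.45
```

Converted, -0.26 m / 0.8 = -0.325, -0.15 m / 0.8 = -0.1875.

```bash
python3 -m pendant '{"sx":[0,0,0,-0.0375,-0.0825,-0.1313,-0.1788,-0.225,-0.275,-0.325],"sy":[0,0,0,-0.0125,-0.0275,-0.0425,-0.0575,-0.0725,-0.0875,-0.1038],"sz":[-0.05,-0.1,-0.15,-0.1875,-0.2063,-0.2125,-0.2125,-0.2125,-0.2125,-0.2125],"ax":[0,0,0,0,0,0,0,0,0,0],"ay":[0,0,0,0,0,0,0,0,0,0],"az":[0,0,0,0,0,0,0,0,0,0],"jaw":[0.03,0.03,0.03,0.03,0.03,0.03,0.03,0.03,0.03,0.03]}'
python3 -m pendant '{"sx":[-0.0488,-0.0975,-0.1375,-0.1638,-0.1638,-0.1638,-0.1638,-0.1638],"sy":[-0.0163,-0.0325,-0.0463,-0.0555,-0.0555,-0.0555,-0.0555,-0.0555],"sz":[0,0,0,0.0375,0.075,0.0938,0.0938,0.0938],"ax":[0,0,0,0,0,0,0,0],"ay":[0,0,0,0,0,0,0,0],"az":[0,0,0,0,0,0,0,0],"jaw":[0.03,0.03,0.03,0.03,0.03,0.03,0.03,0.03]}'
python3 -c "
from h import *
delta((.4649,-.0976,.0754),1.5079-np.pi/2)"
```

```text
time: 11.95
ee_pos: [0.5158, 0.0291, 0.1881]
tcp_rot: [0.729, 0.685, 0.001, 0.001]
force: [1.8, -1.2, -6.6]
finger_gap: 0.0388
gripper_force: 64.0
time: 12.62
ee_pos: [0.4639, -0.0974, 0.1124]
tcp_rot: [0.729, 0.684, -0.0, -0.0]
force: [0.5, -0.1, -5.2]
finger_gap: 0.039
gripper_force: 64.0
pos [ 0.4639 -0.0974  0.1124] yawY -0.063 shift tool [-0.0001  0.001   0.037 ] rz -0.0 j6 -0.21
```

Converted, 0.037 m / 0.8 = 0.0463, 0.0365 m / 0.8 = 0.0456.

```bash
python3 -m pendant '{"sx":[0,0,0,0,0,0,0,0],"sy":[0.0013,0.0013,0.0013,0.0013,0.0013,0.0013,0.0013,0.0013],"sz":[0.0213,0.035,0.0425,0.0456,0.0463,0.0463,0.0463,0.0463],"ax":[0,0,0,0,0,0,0,0],"ay":[0,0,0,0,0,0,0,0],"az":[0,0,0,0,0,0,0,0],"jaw":[0.03,0.03,0.03,0.03,0.03,0.03,0.03,0.03]}'
python3 -m pendant '{"sx":[0,0,0,0,0,0,0,0],"sy":[0,0,0,0,0,0,0,0],"sz":[0,0,0,-0.025,-0.075,-0.125,-0.125,-0.125],"ax":[0,0,0,0,0,0,0,0],"ay":[0,0,0,0,0,0,0,0],"az":[0,0,0,0,0,0,0,0],"jaw":[0.045,0.055,0.06,0.06,0.06,0.065,0.065,0.065]}'
python3 -c "
from h import *
delta((.462,-.2774,.12),1.9905-np.pi/2)"
```

```text
time: 13.28
ee_pos: [0.4654, -0.0975, 0.0755]
tcp_rot: [0.729, 0.685, 0.0, 0.0]
force: [-0.7, -0.2, -5.5]
finger_gap: 0.0393
gripper_force: 63.9
time: 13.95
ee_pos: [0.4666, -0.0979, 0.1772]
tcp_rot: [0.729, 0.685, 0.001, 0.002]
force: [-0.3, 0.5, -0.6]
finger_gap: 0.0653
gripper_force: 0.0
pos [ 0.4666 -0.0979  0.1772] yawY -0.063 shift tool [-0.1794  0.0065  0.0574] rz -0.483 j6 -0.21
```

Converted, -0.179 m / 0.8 = -0.2238, 0.055 m / 0.8 = 0.0688, -0.483 rad / 4 = -0.1208.

```bash
python3 -m pendant '{"sx":[-0.2238,-0.2238,-0.2238,-0.2238,-0.2238,-0.2238,-0.2238,-0.2238,-0.2238,-0.2238],"sy":[0.0094,0.0094,0.0094,0.0094,0.0094,0.0094,0.0094,0.0094,0.0094,0.0094],"sz":[0,0,0,0,0.025,0.0688,0.0688,0.0688,0.0688,0.0688],"ax":[0,0,0,0,0,0,0,0,0,0],"ay":[0,0,0,0,0,0,0,0,0,0],"az":[-0.1208,-0.1208,-0.1208,-0.1208,-0.1208,-0.1208,-0.1208,-0.1208,-0.1208,-0.1208],"jaw":[0.055,0.055,0.055,0.055,0.055,0.055,0.055,0.055,0.055,0.055]}'
python3 - <<'E'
from h import *
delta((.462,-.2774,.018),1.9905-np.pi/2)
for n in("top","scene"): cv2.imwrite(f"pics/{n}5.png",grab_frame(n)[:,:,::-1])
im=[cv2.convertScaleAbs(cv2.resize(cv2.imread(f"pics/{n}5.png")[y0:y0+h,x0:x0+w],(600,h*600//w),interpolation=cv2.INTER_CUBIC),alpha=1.6) for n,(x0,y0,w,h) in {"top":(270,180,140,63),"scene":(235,140,140,77)}.items()]
cv2.imwrite("pics/c9.png",np.vstack(im))
E
```

```text
time: 14.78
ee_pos: [0.4619, -0.2762, 0.121]
tcp_rot: [0.544, 0.839, -0.0, 0.001]
force: [0.1, -0.1, 0.8]
finger_gap: 0.0548
gripper_force: 0.0
pos [ 0.4619 -0.2762  0.121 ] yawY 0.421 shift tool [-0.001  -0.0005  0.103 ] rz 0.001 j6 -1.02
```

View pics/c9.png

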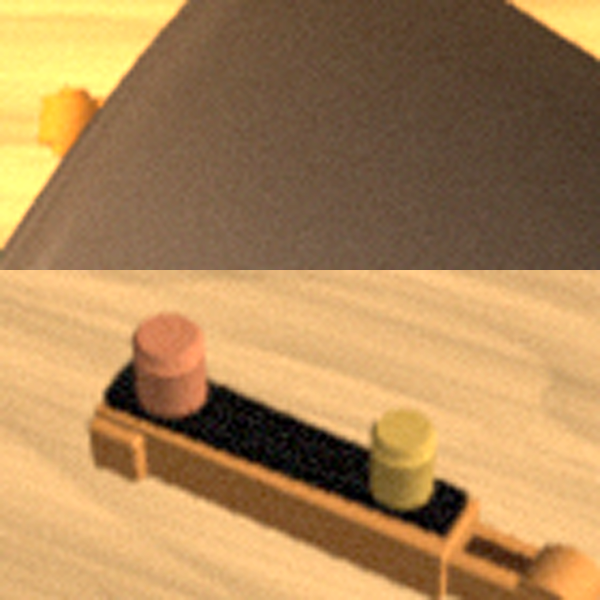

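Both weights stand upright on their spots, copper top at (169,333) and brass at (403,430). Now I'll grip the steel.

Converted, 0.104 m / 0.8 = 0.13, 0.095 m / 0.8 = 0.1188.

```bash
python3 -m pendant '{"sx":[-0.0013,-0.0013,-0.0013,-0.0013,-0.0013,-0.0013,-0.0013,-0.0013,-0.0013,-0.0013],"sy":[0,0,0,0,0,0,0,0,0,0],"sz":[0.0438,0.0875,0.1188,0.13,0.13,0.13,0.13,0.13,0.13,0.13],"ax":[0,0,0,0,0,0,0,0,0,0],"ay":[0,0,0,0,0,0,0,0,0,0],"az":[0,0,0,0,0,0,0,0,0,0],"jaw":[0.055,0.055,0.055,0.055,0.055,0.018,0.018,0.018,0.018,0.018]}' 60
python3 - <<'E'
from h import *
s=600/140; b=lambda u,v:crop(u,v-270,s,235,140)
for w in((169,333),(403,430)): print(fit([("scene",b(*w),(0,0,46))],(.47,.05,1.5),.056)[0])
delta((.4696,-.0227,.18),1.5079-np.pi/2)
E
```

```text
time: 15.72
ee_pos: [0.4628, -0.2781, 0.0179]
tcp_rot: [0.544, 0.839, 0.0, 0.002]
force: [0.6, 2.1, 5.8]
finger_gap: 0.0272
gripper_force: 59.7
[ 0.4622591  -0.09699803  1.5       ]
[0.47438628 0.05205874 1.5       ]
pos [ 0.4628 -0.2781  0.0179] yawY 0.42 shift tool [ 0.23    0.1106 -0.1625] rz 0.483 j6 -1.02
```

Converted, 0.215 m / 0.8 = 0.2688, 0.18 m / 0.8 = 0.225, 0.483 rad / 4 = 0.1208.

```bash
python3 -m pendant '{"sx":[0,0,0,0,0.045,0.09,0.135,0.18,0.225,0.2688],"sy":[0,0,0,0,0.0213,0.0425,0.0638,0.0863,0.1088,0.1288],"sz":[-0.05,-0.1,-0.15,-0.2,-0.2038,-0.2038,-0.2038,-0.2038,-0.2038,-0.2038],"ax":[0,0,0,0,0,0,0,0,0,0],"ay":[0,0,0,0,0,0,0,0,0,0],"az":[0,0,0,0,0.02,0.04,0.06,0.0825,0.1025,0.1208],"jaw":[0.018,0.018,0.018,0.018,0.018,0.018,0.018,0.018,0.018,0.018]}'
python3 -m pendant '{"sx":[0,0,0],"sy":[0.0188,0.0188,0.0188],"sz":[0,0,0],"ax":[0,0,0],"ay":[0,0,0],"az":[0,0,0],"jaw":[0.018,0.018,0.018]}'
python3 -c "
from h import *
delta((.4696,-.0227,.125),1.5079-np.pi/2)"
```

```text
time: 16.55
ee_pos: [0.468, -0.0373, 0.1804]
tcp_rot: [0.731, 0.683, 0.001, 0.001]
force: [1.1, 1.2, -4.7]
finger_gap: 0.0269
gripper_force: 61.5
time: 16.8
ee_pos: [0.4836, -0.0396, 0.1801]
tcp_rot: [0.728, 0.685, 0.001, 0.001]
force: [0.9, -1.3, -5.4]
finger_gap: 0.0272
gripper_force: 61.6
pos [ 0.4836 -0.0396  0.1801] yawY -0.061 shift tool [ 0.016  -0.0151  0.055 ] rz 0.002 j6 -0.08
```

Converted, 0.05 m / 0.8 = 0.0625, 0.016 m / 0.8 = 0.02, 0.002 rad / 4 = 0.0005.

```bash
python3 -m pendant '{"sx":[0.02,0.02,0.02,0.02,0.02,0.02,0.02],"sy":[-0.0189,-0.0189,-0.0189,-0.0189,-0.0189,-0.0189,-0.0189],"sz":[0,0,0.0375,0.0563,0.0625,0.0625,0.0625],"ax":[0,0,0,0,0,0,0],"ay":[0,0,0,0,0,0,0],"az":[0.0005,0.0005,0.0005,0.0005,0.0005,0.0005,0.0005],"jaw":[0.018,0.018,0.018,0.018,0.018,0.018,0.018]}'
python3 - <<'E'
from h import *
delta((.4696,-.0227,.0739),1.5079-np.pi/2)
cv2.imwrite(f"pics/scene6.png",grab_frame("scene")[:,:,::-1])
cv2.imwrite("pics/c10.png",cv2.convertScaleAbs(cv2.resize(cv2.imread("pics/scene6.png")[130:220,250:370],None,fx=6,fy=6,interpolation=cv2.INTER_CUBIC),alpha=1.9))
E
```

```text
time: 17.38
ee_pos: [0.469, -0.0237, 0.1295]
tcp_rot: [0.73, 0.683, -0.0, 0.0]
force: [0.8, -0.5, -4.6]
finger_gap: 0.0271
gripper_force: 61.4
pos [ 0.469  -0.0237  0.1295] yawY -0.066 shift tool [0.0011 0.0006 0.0556] rz -0.003 j6 -0.05
```

View pics/c10.png

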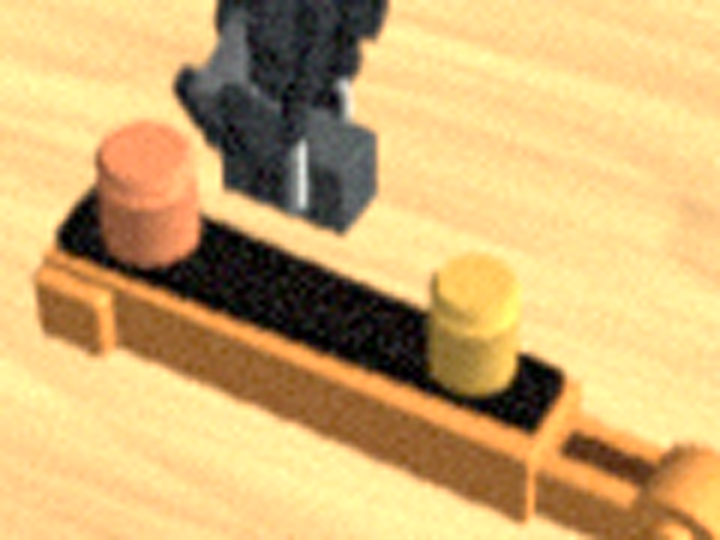

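Copper spans u 98–200 and brass 430–520. The block's near bottom edge runs from (224,187) to (344,232). I'll fit the block and both weights.

Run:
```python
from h import *
b=lambda u,v:crop(u,v,6,250,130)
p,r=fit([("scene",b(*w),m) for w,m in(((224,187),(-28,-14,0)),((344,232),(28,-14,0)),((376,187),(28,14,0)),((376,135),(28,14,36)))],(.47,-.02,1.5),.1116)
print(p,r.round(1).tolist())
for w in((149,152),(475,284)): print(fit([("scene",b(*w),(0,0,46))],(.47,.05,1.5),.056)[0])
```

```text
[ 0.46490918 -0.02765021  1.50853566] [[-0.9, -0.2], [-0.1, 0.6], [0.4, 0.5], [0.4, -1.9]]
[ 0.46369331 -0.09523341  1.5       ]
[0.47419314 0.05222629 1.5       ]
```

The hand-picked block corners fit poorly, so I'll refine its original pose by silhouette. That gives the offset in the hand.

```bash
cat > sil.py <<'E'
from h import *
from scipy.optimize import minimize
def silfit(wins,box,x0,z,ms):
    """wins {cam:(x0,y0,x1,y1)}, ms {cam: soft mask} -> pose by matching antialiased silhouettes"""
    def f(p):
        e=0
        for n,(a,b,c,d) in wins.items():
            W=box@R.from_euler("z",p[2]*10).as_matrix().T+[p[0],p[1],z]
            u=((proj(n,W)-[a,b]+.5)*16-.5)
            h=cv2.convexHull(u.astype(np.float32)).round().astype(int)
            m=np.zeros(((d-b)*16,(c-a)*16),np.float32);cv2.fillConvexPoly(m,h,1)
            e+=((cv2.resize(m,(c-a,d-b),interpolation=cv2.INTER_AREA)-ms[n])**2).sum()
        return e
    x0=np.array([x0[0],x0[1],x0[2]/10])
    s=minimize(f,x0,method="Nelder-Mead",options=dict(initial_simplex=[x0]+[x0+np.eye(3)[i]*.01 for i in range(3)],xatol=1e-5,fatol=1e-3))
    return s.x*[1,1,10],s.fun
E
python3 - <<'E'
from sil import *
box=np.array([(x,y,z) for x in(-.028,.028) for y in(-.014,.014) for z in(0,.036)])
w={"top":(412,205,446,229),"scene":(198,140,234,172)};ms={}
for n,(a,b,c,d) in w.items():
    g=cv2.imread(f"pics/{n}0.png")[b:d,a:c,2].astype(float); hi=np.percentile(g,90); lo=np.percentile(g,15 if n=="top" else 20)
    ms[n]=np.clip((hi*.9-g)/(hi*.9-lo),0,1).astype(np.float32); print(n,hi,lo,ms[n].sum())
for ww in(w,{"top":w["top"]},{"scene":w["scene"]}): print(silfit(ww,box,(.462,-.2774,1.99),0,ms))
E
```

```text
top 157.0 58.0 204.64224
scene 153.0 47.0 364.20175
(array([ 0.46370615, -0.27901037,  1.95520674]), np.float64(24.126033782958984))
(array([ 0.46456875, -0.27829438,  1.96359025]), np.float64(3.811954975128174))
(array([ 0.46269358, -0.27994163,  2.00292234]), np.float64(11.799842834472656))
```

The grasp offset is about 1 mm, so I'm placing the block with a 1 mm correction.

Careful with the scale: shifts go in shares of 0.8 m and turns go in shares of 4 rad. That gives: 0.0555 m / 0.8 = 0.0694, 0.0006 m / 0.8 = 0.0008, -0.003 rad / 4 = -0.0008.

```bash
python3 -m pendant '{"sx":[0.0025,0.0025,0.0025,0.0025,0.0025,0.0025,0.0025,0.0025],"sy":[0.0008,0.0008,0.0008,0.0008,0.0008,0.0008,0.0008,0.0008],"sz":[0.025,0.05,0.0625,0.0675,0.0694,0.0694,0.0694,0.0694],"ax":[0,0,0,0,0,0,0,0],"ay":[0,0,0,0,0,0,0,0],"az":[-0.0008,-0.0008,-0.0008,-0.0008,-0.0008,-0.0008,-0.0008,-0.0008],"jaw":[0.018,0.018,0.018,0.018,0.018,0.018,0.018,0.018]}'
python3 -m pendant '{"sx":[0],"sy":[0],"sz":[0],"ax":[0],"ay":[0],"az":[0],"jaw":[0.018]}'
```

```text
time: 18.1
ee_pos: [0.4703, -0.0213, 0.0741]
tcp_rot: [0.729, 0.685, 0.0, 0.0]
force: [-0.3, 0.7, -4.7]
finger_gap: 0.0271
gripper_force: 61.7
time: 18.18
ee_pos: [0.4701, -0.0213, 0.0739]
tcp_rot: [0.729, 0.685, 0.0, 0.0]
force: [0.2, 0.9, -3.5]
finger_gap: 0.0271
gripper_force: 61.7
```

Release, rise, then swing well clear for a look.

Converted, -0.16 m / 0.8 = -0.2, -0.14 m / 0.8 = -0.175.

```bash
python3 -m pendant '{"sx":[0,0,0,0,0,0,0,0,0,0],"sy":[0,0,0,0,0,0,0,0,0,0],"sz":[0.0005,0.0005,0,0,0,-0.025,-0.075,-0.125,-0.175,-0.2],"ax":[0,0,0,0,0,0,0,0,0,0],"ay":[0,0,0,0,0,0,0,0,0,0],"az":[0,0,0,0,0,0,0,0,0,0],"jaw":[0.018,0.03,0.04,0.045,0.045,0.045,0.045,0.045,0.045,0.045]}'
python3 -m pendant '{"sx":[0.4375,0.4375,0.4375,0.4375,0.4375,0.4375,0.4375,0.4375,0.4375,0.4375],"sy":[0.0625,0.0625,0.0625,0.0625,0.0625,0.0625,0.0625,0.0625,0.0625,0.0625],"sz":[0,0,0,0,0,0,0,0,0,0],"ax":[0,0,0,0,0,0,0,0,0,0],"ay":[0,0,0,0,0,0,0,0,0,0],"az":[0,0,0,0,0,0,0,0,0,0],"jaw":[0.045,0.045,0.045,0.045,0.045,0.045,0.045,0.045,0.045,0.045]}'
python3 - <<'E'
from h import *
for n in("top","scene"): cv2.imwrite(f"pics/{n}7.png",grab_frame(n)[:,:,::-1])
im=[cv2.convertScaleAbs(cv2.resize(cv2.imread(f"pics/{n}7.png")[y0:y0+h,x0:x0+w],(600,h*600//w),interpolation=cv2.INTER_CUBIC),alpha=1.7) for n,(x0,y0,w,h) in {"top":(290,185,110,50),"scene":(245,130,130,72)}.items()]
cv2.imwrite("pics/c11.png",np.vstack(im));print(np.vstack(im).shape)
E
```

```text
time: 19.02
ee_pos: [0.4709, -0.0214, 0.2377]
tcp_rot: [0.729, 0.685, 0.001, 0.002]
force: [2.4, -0.5, 0.8]
finger_gap: 0.0452
gripper_force: 0.0
time: 19.85
ee_pos: [0.5416, 0.3294, 0.233]
tcp_rot: [0.728, 0.686, 0.001, -0.0]
force: [-0.5, -0.7, -0.2]
finger_gap: 0.0451
gripper_force: 0.0
(604, 600, 3)
```

View pics/c11.png

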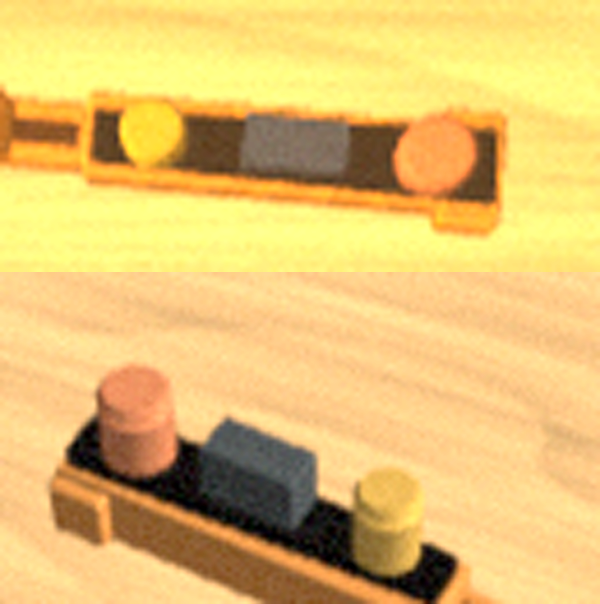

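Everything is upright in order. In the top crop, brass is at (150,131), copper at (435,154), and the steel's top face runs from (242,168) to (348,122). I'll check the numbers.

Run:
```python
from h import *
t=lambda u,v:crop(u,v,600/110,290,185); b=lambda u,v:crop(u,v-272,600/130,245,130)
p0=np.array([.4696,-.0227]); M=R.from_euler("z",1.5079).as_matrix()[:2,:2]
def rep(k,o):
    p,r=fit(o,(.47,0,1.5),.056);print(k,"in board frame mm",((p[:2]-p0)@M*1e3).round(1),p[2].round(3),r.round(1).tolist())
rep("copper",[("top",t(435,154),(0,0,46)),("scene",b(136,392),(0,0,46))])
rep("brass",[("top",t(150,131),(0,0,46)),("scene",b(389,493),(0,0,46))])
rep("steel",[("top",t(244,115),(28,-14,36)),("top",t(242,168),(28,14,36)),("top",t(348,122),(-28,-14,36)),("top",t(345,176),(-28,14,36)),("scene",b(228,420),(-28,14,36)),("scene",b(316,455),(28,14,36)),("scene",b(303,490),(28,-14,36)),("scene",b(207,447),(-28,-14,36)),("scene",b(300,527),(28,-14,0))])
```

```text
copper in board frame mm [-71.7  -0.2] 1.5 [[0.4, -0.3], [0.4, -0.2]]
brass in board frame mm [76.6 -0.5] 1.5 [[0.3, -0.3], [0.3, -0.2]]
steel in board frame mm [2.1 1.2] 1.529 [[-0.4, 0.3], [-0.6, 0.3], [0.1, 0.1], [0.2, -0.1], [0.1, -0.7], [1.7, -0.5], [-1.0, -0.4], [-1.1, 1.0], [-0.2, 1.8]]
```

All three are within about 3 mm of their targets, and the steel is midway between the weights to within about 1 mm. The arm is clear, so I'm handing in.

```bash
python3 -c "
from bench import *
print(hand_in())"
```

```text
the job is handed in; nothing more can be done
None
```

The job is handed in at about 20 s. The fingerboard lies flat and centred on the neck, with brass on the narrow-end spot, copper on the wide-end spot (measured about 3 mm off its centre), and the steel block placed last, lengthwise and midway between them. The mallet, pick and calipers were left alone.

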